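# Roll the sediment core tube into the V-cradle and push it home

### The job

Without gripping or lifting it, gently roll the larger of the two steel core tubes along the bench by pushing on its side, over the ramp and into the groove of the aluminium V-cradle. Then push on the tube's end with the fingertips to slide it along the groove until it touches the upright end-stop plate, and leave it lying there. Leave the smaller tube and everything else on the bench where they are.

Things in the scene. Friction and masses are not known exactly. Their poses are not given: they have to be found in the camera images.
- core_tube: the larger steel tube with black rubber end caps, a cylinder 44 mm in diameter and 140 mm long, about 0.3 to 0.6 kg, lying loose on the bench on either side of the cradle, roughly parallel to its groove. Origin: middle of its axis (22 mm above the bench at first). x runs along the tube; y and z turn as it rolls (z up at the start). Smooth; it rolls or slides easily.
- cradle_home (a point): where the core tube's middle is when it lies home in the cradle: in the groove, its end against the stop plate; 26.9 mm above the bench. x: along the groove, towards the stop plate; y: level, across the groove; z up. At first the core tube's middle is 115 to 160 mm to one side of the groove, and 28 to 46 mm farther from the stop than when home.
- cradle: smooth aluminium cradle fixed to the bench, 180 mm long, alike on both sides: a shallow V groove (flanks 30 degrees to the level, bottom 1.5 mm up) between two crests 10.7 mm high, 16 mm either side of the middle; from these, 15 degree ramps run down to the bench 56 mm either side. A tube past the crest drops in by itself. Origin: its middle, on the bench; x along the groove to the stop, z up.
- cradle_stop (a point): the middle of the upright end-stop plate's face, which the core tube's end comes against, at the cradle's +x end (90 mm from its origin), 26.9 mm above the bench; same axes as the cradle. The plate is 8 mm thick, 56 mm wide across the groove and 45 mm high; behind it is a low foot 6 mm high and 100 mm wide. The cradle's other end is open.
- short_tube: bystander: the smaller steel tube with black caps, 30 mm in diameter and 90 mm long, lying loose on the other side of the cradle. Origin: the middle of its axis, which is its x axis
- beaker: bystander: a small empty glass beaker, 66 mm wide and 75 mm high, standing behind the stop plate. Origin: centre of its underside
- dish: bystander: a white ceramic dish, 76 mm wide and 16 mm high, standing behind the stop plate. Origin: centre of its underside
- jar: bystander: an amber jar with a black cap, 56 mm wide and 85 mm high, at the right of the work. Origin: centre of its underside
- vial: bystander: a small glass vial with a white cap, 32 mm wide and 55 mm high, at the right of the work. Origin: centre of its underside
- brush: bystander: a cleaning brush, 190 mm long, lying at the left of the work. Origin: its middle, on the bench

How it is judged (in metres and radians):
On the way, in this order (a step that is already met when the one before it is completed fails the run):
1. the core tube has been rolled at least a quarter turn on the bench beside the cradle's groove (angle between core_tube's own z axis and vertical above 1.5 rad and height (world z) of core_tube below 0.04 m and (y of core_tube in the frame of cradle_home above 0.02 m or y of core_tube in the frame of cradle_home below -0.02 m)), for 0.04 s.
2. the core tube lies in the groove, not yet at the stop (y of core_tube in the frame of cradle_home between -0.005 and 0.005 m and z of core_tube in the frame of cradle_home between -0.005 and 0.004 m and angle between the x axis of core_tube and the x axis of cradle_home, either way round below 0.06 rad and x of core_tube in the frame of cradle_home below -0.007 m), for 0.15 s.
At the end, for the whole second after the job is handed in: The core tube lies still, seated in the groove (its middle within 5 mm of the groove's middle line and at the seated height within 5 mm, its axis within 0.06 rad of the groove), its end within 4 mm of the stop plate (y of core_tube in the frame of cradle_home between -0.005 and 0.005 m and z of core_tube in the frame of cradle_home between -0.005 and 0.004 m and angle between the x axis of core_tube and the x axis of cradle_home, either way round below 0.06 rad and x of core_tube in the frame of cradle_home between -0.004 and 0.004 m and linear speed of core_tube below 0.01 m/s); the robot touches nothing.
It fails at once if the core tube is lifted: its middle more than 45 mm above the bench (height (world z) of core_tube above 0.045 m).
It fails at once if the core tube is flung: faster than 0.5 m/s (linear speed of core_tube above 0.5 m/s).
It fails at once if the smaller tube is moved by more than 15 mm (distance of short_tube from where it was at the start of the episode above 0.015 m).
It fails at once if the beaker, dish, jar, vial or brush is moved by more than 15 mm (distance of any of beaker, dish, jar, vial, brush from where it was at the start of the episode above 0.015 m).
It also fails if it takes over 48 s, if anything falls off the work surface, if the arm or the gripper's body presses on something with over 40 N, if the wrist force passes 120 N, or if a joint passes its speed limit or range.

### The arm

A 6-joint arm with a two-finger parallel gripper is mounted at the origin on the work surface. World frame = base frame: x ahead of the robot, y to its left, z up, the work surface at z = 0. Lengths are in mm, angles in rad, forces in N, time in s.
With the tool pointing down it reaches from about 300 to 875 mm from the base axis. Payload 6.4 kg.
Tool frame: the origin (TCP) lies midway between the tips of the shut fingers; the grasp point (between the pads) lies 19 mm behind it (grip_depth is the distance from the TCP to the grasp point, in mm); z points along the fingers, y is the direction in which the jaws open and shut (so a half turn about z gives the same grasp; the last joint's range is limited). The gripper opens to 85 mm and grips with 20 to 120 N. Pads are 22 mm wide; open, the fingers measure 114 mm over their backs; the gripper's body (76 mm by 85 mm) begins 54 mm behind the grasp point. The pads swing forward as they close: fully open they stand 13 mm farther back than shut.
Start: joints at [-1.431, 0.181, 1.607, -0, 1.354, -0.206], TCP at [194.912, -540.971, 193.288] pointing down, gripper open.
Joint ranges: [-2.99, 2.99], [-0.89, 2.07], [0.3, 2.58], [-1.14, 4.28], [0, 2.63], [-3.12, 3.12]. Speed limits (rad/s): [2.57, 2.57, 3.01, 3.14, 3.14, 3.14].

### API

Orientations are given as [roll, pitch, yaw] about the fixed x, y, z axes, in that order (R = Rz(yaw) Ry(pitch) Rx(roll)).
In Python, from cell import * gives the robot as it stands.
- The arm moves only by the tool send_rows, never from a script. Its argument "increments" is a list that holds one entry, the list of rows, each a list of 6 numbers: the shift along the tool's x, y, z in cm, then the turn, a rotation vector about the tool's x, y, z in degrees. In form: [[[x, y, z, ax, ay, az], ...]]. A call has 1 to 10 rows; each row is the pose to reach, as a shift and turn from the pose measured when the call began, along the tool's axes at that moment; what a row does not reach only later rows make up. A row lasts 1/8 s, in which the tool goes at most 62.5 mm and 10.7 degrees, less where a joint would pass 70% of its speed; a pose out of reach is approached as far as the arm can. A call with a gripper value outside its range is refused whole. "jaw" is the finger opening in cm, from 0 to 8.54, set as the call begins (left out, the last holds). The fingers move at their own pace and stop on an object; the grip force is fixed at half the most. Time passes only in rows, so rows that repeat a pose let the fingers close. It gives the time, the measured TCP pose, the force and the opening at its end, in the units of the state.
- observe(): the state, without advancing time (a new reading comes with each control period).
- camera(name): name is "scene" or "top" or "wrist"; returns a dict with "img" (400x640x3 uint8, red, green, blue), "mtx" (3x3 intrinsics, pixels), "k1" (the pictures are not rectified: a ray, as slopes to the right and down, at radius r is drawn at 1 + k1 r^2 times it, then the intrinsics apply), "origin" and "attitude" of the camera in the world. Camera axes: x right, y down, z forward; pixel columns grow to the right and rows downward; lengths in mm; the calibration is good to about 2 mm. A picture is of the moment at which its call begins. There is no depth.
- hand_in(): hands the job in, once; it reports no verdict.
The state is a dict: "clock": time; "q": joint angles; "dq": joint speeds; "joint_torque": joint torques, N m; "tool_pos": TCP position; "ee_rot": TCP orientation; "wrist_force": force on the tool from outside, world axes, zero at the start; "wrist_torque": the same for the moment, N m; "grip_width": finger opening in mm.
Only numpy, scipy, OpenCV 4.12 (cv2) and the standard library are available. Lean on these libraries where they do the work, as an engineer would, in place of code of your own. Each camera call takes 0.05 s, during which the arm holds its last target.

## Working session

There is one attempt and no reset: what is moved stays moved. The work goes in short steps, Python scripts to look and compute and a tool call to move; the robot and the scene stay as the last step left them, time stands still between calls to the robot, and variables do not carry over. Pictures are saved under pics/ and viewed, and the job is handed in when it is done.

Besides the shell and the picture viewer there is one more tool, called after "Emit:" as name([rows], argument=value, ...), one row to a line, values as JSON. send_rows: Moves the arm, as the interface text tells. Its arguments: {"type":"object","properties":{"increments":{"type":"array","items":{"type":"array","items":{"type":"array","items":{"type":"number"}}}},"jaw":{"type":"number"}},"required":["increments"]}

```bash
mkdir -p pics; ls; python3 - <<'E'
from cell import *
import cv2
print(observe())
for n in ["scene","top","wrist"]:
    c=camera(n); cv2.imwrite(f"pics/{n}0.png",c["img"][:,:,::-1]); print(n,c["mtx"],c["k1"],c["origin"],c["attitude"])
E
```

```text
pics
{'clock': 0.0, 'q': array([-1.43125748e+00,  1.81534297e-01,  1.60804535e+00,  1.77411976e-05,
        1.35378079e+00, -2.06286757e-01]), 'dq': array([-0.00018201, -0.00058038, -0.00016133, -0.00069748, -0.00114241,
        0.00051886]), 'joint_torque': array([-1.76351237e-03, -4.44871294e+01, -3.51336837e+01, -2.37562945e-04,
        8.93727411e-03,  3.49228955e-06]), 'tool_pos': array([ 194.84992171, -540.31028518,  192.36995455]), 'ee_rot': array([-3.13986590e+00, -3.79040275e-04,  3.45821441e-01]), 'wrist_force': array([ 0.6269006 ,  0.12522383, -0.16397135]), 'wrist_torque': array([-0.03184103,  0.0079192 , -0.01046811]), 'grip_width': 85.2393739895604}
scene [[365.00492853   0.         316.82632012]
 [  0.         365.00492853 201.36681648]
 [  0.           0.           1.        ]] -0.06846560762987958 [1357.41171424  162.91426193  892.86936722] [-2.4184376   0.00423532  1.82064704]
top [[411.12600768   0.         318.86791616]
 [  0.         411.12600768 204.389098  ]
 [  0.           0.           1.        ]] 0.01033227940407579 [ 528.91658221   13.8469153  1074.63684181] [-3.03078276 -0.03126977 -1.59479612]
wrist [[277.75273321   0.         320.64673921]
 [  0.         277.75273321 197.05095875]
 [  0.           0.           1.        ]] -0.023447217661566787 [ 259.49043631 -516.49090383  373.06573234] [ 2.86386207e+00  2.21657292e-03 -1.22477194e+00]
```

View pics/top0.png

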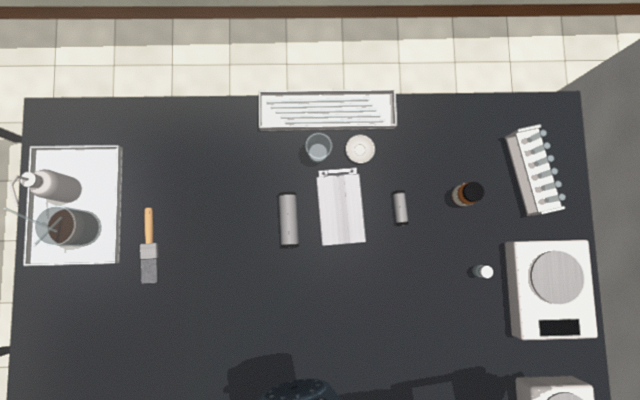

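View pics/scene0.png

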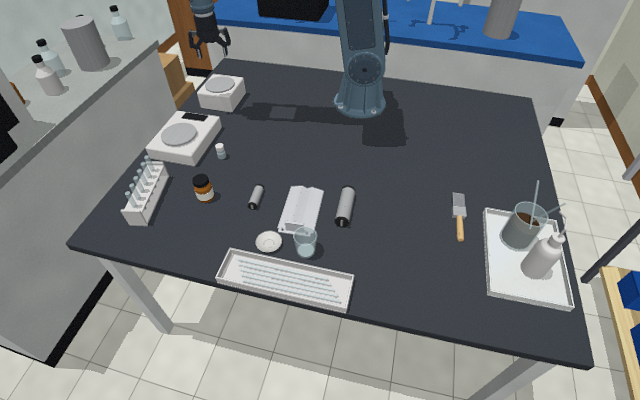

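The top view shows the core tube at about (288,220), left (+y) of the cradle at (341,208). The stop is at the top, near (338,172), and the small tube is at (400,208). Next I'll measure these.

```bash
cat > h.py <<'E'
from cell import *
import cv2, numpy as np
from scipy.spatial.transform import Rotation as R
def ray(c,uv):
    uv=np.atleast_2d(np.array(uv,float))
    # (k1 model) forward: d = s*(1+k1 r^2)
    p=cv2.undistortPoints(uv.reshape(-1,1,2),c["mtx"],np.array([c["k1"],0,0,0.])).reshape(-1,2)
    d=np.c_[p,np.ones(len(p))]
    a=np.array(c["attitude"]); M=R.from_euler("xyz",a).as_matrix() if a.shape!=(3,3) else a
    return np.array(c["origin"]),d@M.T
def onz(c,uv,z):
    o,d=ray(c,uv); return o+d*((z-o[2])/d[:,2])[:,None]
def proj(c,P):
    M=R.from_euler("xyz",c["attitude"])
    return cv2.projectPoints(np.atleast_2d(np.array(P,float)),*[x for x in (lambda m:(cv2.Rodrigues(m)[0],-m@np.array(c["origin"])))(M.inv().as_matrix())],c["mtx"],np.array([c["k1"],0,0,0.]))[0].reshape(-1,2)
def save(c,name,box=None,k=1):
    im=c["img"][:,:,::-1]
    if box: im=im[box[1]:box[3],box[0]:box[2]]
    cv2.imwrite("pics/"+name,cv2.resize(im,None,fx=k,fy=k,interpolation=cv2.INTER_NEAREST))
E
python3 - <<'E'
from h import *
t=camera("top"); save(t,"top_z.png",(260,130,420,260),5)
s=camera("scene"); save(s,"scene_z.png",(230,160,370,270),5)
g=cv2.cvtColor(t["img"],cv2.COLOR_RGB2GRAY)
for th in (70,140):
    n,l,st,ce=cv2.connectedComponentsWithStats((g>th).astype(np.uint8))
    for i in range(1,n):
        if st[i,4]>100 and 250<ce[i][0]<420 and 130<ce[i][1]<260:
            pts=np.argwhere(l==i)[:,::-1].astype(np.float32)
            r=cv2.minAreaRect(pts); b=cv2.boxPoints(r); print(th,ce[i],st[i],b.round(1).tolist(),onz(t,b,0).round(1)[:,:2].tolist())
E
```

```text
70 [277.78364475 132.71468666] [     0      0    640    400 130050] [[-0.0, 0.0], [639.0, 0.0], [639.0, 399.0], [0.0, 399.0]] [[1218.6, 822.5], [1211.5, -943.8], [134.1, -823.6], [189.0, 762.0]]
70 [400.52894737 207.20789474] [393 192  16  31 380] [[392.5, 192.6999969482422], [405.1000061035156, 191.3000030517578], [408.5, 221.5], [395.8999938964844, 222.89999389648438]] [[674.8, -218.9], [677.9, -252.8], [597.5, -257.9], [594.5, -224.2]]
140 [359.93076923 148.41538462] [346 135  29  28 650] [[346.0, 135.0], [374.0, 135.0], [374.0, 162.0], [346.0, 162.0]] [[833.7, -100.0], [832.5, -175.6], [758.6, -172.7], [759.9, -97.7]]
140 [317.74693878 152.08979592] [309 144  20  17 245] [[306.0, 152.0], [317.5, 140.5], [329.5, 152.5], [318.0, 164.0]] [[788.9, 8.3], [819.8, -23.1], [786.5, -54.4], [755.8, -22.9]]
140 [340.30412858 206.89568232] [ 317  168   49   78 3173] [[315.3999938964844, 170.3000030517578], [358.8999938964844, 166.5], [365.3999938964844, 241.5], [321.8999938964844, 245.3000030517578]] [[739.0, -15.5], [747.2, -131.8], [547.6, -141.9], [540.4, -27.9]]
140 [400.98712446 207.45493562] [396 193  11  29 233] [[395.70001220703125, 193.39999389648438], [404.1000061035156, 192.60000610351562], [406.5, 220.8000030517578], [398.1000061035156, 221.5]] [[672.9, -227.3], [674.4, -249.7], [599.5, -252.7], [598.1, -230.4]]
140 [288.39486356 219.27287319] [282 195  14  49 623] [[282.0, 195.0], [295.0, 195.0], [295.0, 243.0], [282.0, 243.0]] [[674.5, 73.8], [673.9, 39.6], [548.0, 41.8], [548.8, 75.5]]
```

View pics/top_z.png

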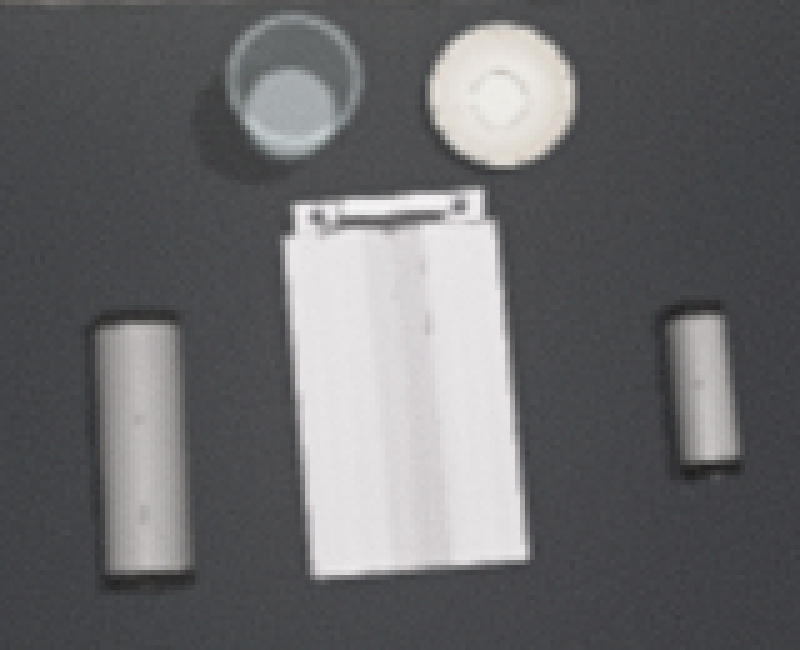

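View pics/scene_z.png

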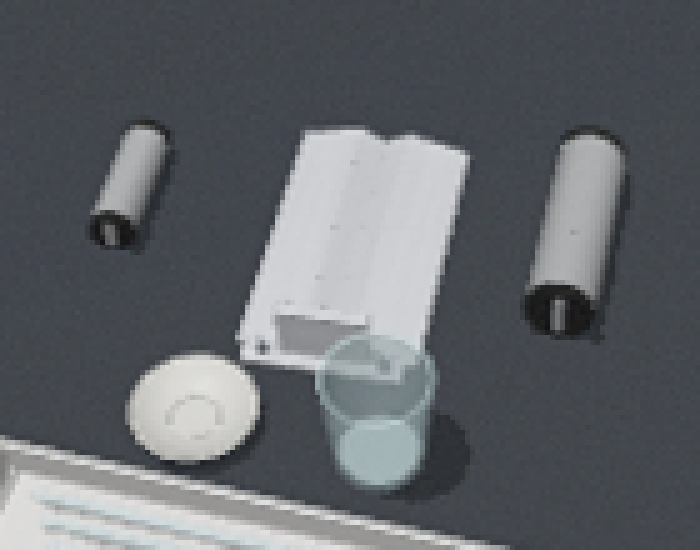

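```bash
python3 - <<'E'
from h import *
t=camera("top");s=camera("scene")
f=lambda p:np.array(p)/5-0.1*4/4*0+[260,130]-0.4
C=onz(t,f([[285,237],[497,222],[530,560],[314,578]]),0)[:,:2]; print(C.round(1))
print("lens",np.linalg.norm(np.roll(C,-1,0)-C,axis=1))
xa=(C[0]+C[1]-C[2]-C[3]);xa/=np.linalg.norm(xa); ya=(C[0]+C[3]-C[1]-C[2]); 
print("yaw",np.degrees(np.arctan2(xa[1],xa[0])),np.degrees(np.arctan2(-ya[0],ya[1])),"mid",C.mean(0))
# tube
T=onz(t,f([[90,318],[182,316],[194,580],[104,586]]),22)[:,:2]; print(T.round(1)); ta=T[0]+T[1]-T[2]-T[3]
print("tube",T.mean(0),np.degrees(np.arctan2(ta[1],ta[0])),np.linalg.norm(ta)/2, np.linalg.norm(T[0]-T[1]))
# scene check: cap centre near (561,308)/5, back cap (594,140)
g=lambda p:np.array(p)/5+[230,160]-0.4
P=onz(s,g([[561,310],[597,137]]),22);print("scene tube cap",P.round(1))
Cs=onz(s,g([[302,130],[470,155],[243,358],[405,378]]),0);print("scene cradle",Cs.round(1))
E
```

```text
[[ 720.8  -18.4]
 [ 726.9 -131.4]
 [ 547.4 -142.5]
 [ 540.7  -29.3]]
lens [113.19159756 179.82767628 113.39960807 180.51424932]
yaw 3.4925934266564718 3.21540641491862 mid [633.93028542 -80.37307675]
[[676.5  83.8]
 [676.6  36.4]
 [540.9  32.8]
 [538.9  78.5]]
tube [608.19759755  57.86029192] 1.887835733799224 136.70649653235077 47.35920688536878
scene tube cap [[674.4  63.   22. ]
 [526.4  56.5  22. ]]
scene cradle [[ 547.7 -141.6    0. ]
 [ 542.6  -25.5    0. ]
 [ 740.9 -119.8    0. ]
 [ 731.3  -20.2    0. ]]
```

```bash
cat >> h.py <<'E'
O=np.array([634,-80.4,0]); YAW=np.radians(3.35); RC=R.from_euler("z",YAW)
def cr(p): return RC.inv().apply(np.array(p)-O)
def go(x,y,z,yaw=None):
    "cradle-frame target -> increments (cm, deg)"
    st=observe(); M=R.from_euler("xyz",st["ee_rot"]); G=R.from_euler("xyz",[np.pi,0,np.pi/2+YAW if yaw is None else yaw])
    d=M.inv().apply(RC.apply([x,y,z])+O-st["tool_pos"])/10
    print("t",round(st["clock"],2),"cradle tcp",cr(st["tool_pos"]).round(1),"inc",d.round(2),np.degrees((M.inv()*G).as_rotvec()).round(2),"F",st["wrist_force"].round(1),"w",round(st["grip_width"],1))
E
python3 -c "
from h import *
go(-18,203,100)"
```

```text
t 0.35 cradle tcp [-465.3 -434.   193.1] inc [ 60.95 -48.4    9.33] [-2.000e-02 -2.000e-02 -7.353e+01] F [ 0.2 -0.8 -0.3] w 85.3
```

Emit:
send_rows([
  [[6,-4.8,0,0,0,-10],[12,-9.6,0,0,0,-20],[18,-14.4,0,0,0,-30],[24,-19.2,0,0,0,-40],[30,-24,0,0,0,-50],[36,-28.8,0,0,0,-60],[42,-33.6,2,0,0,-70],[48,-38.4,4,0,0,-73.5],[54,-43.2,6,0,0,-73.5],[61,-48.4,9.3,0,0,-73.5]],
], jaw=8.5)

```text
clock: 1.6
tool_pos: [521.0, -11.2, 144.9]
ee_rot: [3.14, 0.0, 1.629]
wrist_force: [1.0, 0.4, -0.1]
grip_width: 85.2
```

```bash
python3 -c "
from h import *
go(-18,203,60)"
```

```text
t 1.6 cradle tcp [-108.7   75.7  144.9] inc [12.73  9.05  8.5 ] [ 0.1   0.02 -0.02] F [ 1.   0.4 -0.1] w 85.2
```

Emit:
send_rows([
  [[6,4,1,0,0,0],[10,7,4,0,0,0],[12.7,9.05,6,0,0,0],[12.7,9.05,8.5,0,0,0],[12.7,9.05,8.5,0,0,0],[12.7,9.05,8.5,0,0,0]],
])

```text
clock: 2.35
tool_pos: [604.6, 120.5, 60.9]
ee_rot: [3.139, 0.0, 1.628]
wrist_force: [0.9, -0.6, 1.3]
grip_width: 85.0
```

```bash
python3 -c "
from h import *
go(-18,203,3)
t=camera('top'); save(t,'top1.png',(240,130,420,260),4)
t=camera('wrist'); save(t,'wr1.png')
t=camera('scene'); save(t,'sc1.png',(230,130,420,270),4)"
```

```text
t 2.35 cradle tcp [-17.6 202.2  60.9] inc [ 0.08 -0.05  5.79] [ 0.15  0.03 -0.05] F [ 0.9 -0.6  1.3] w 85.0
```

View pics/wr1.png

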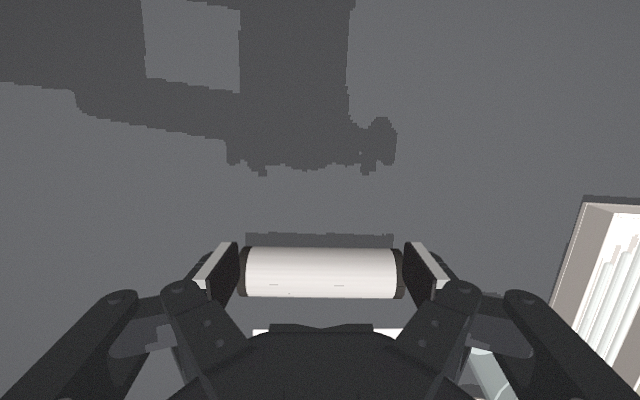

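View pics/sc1.png

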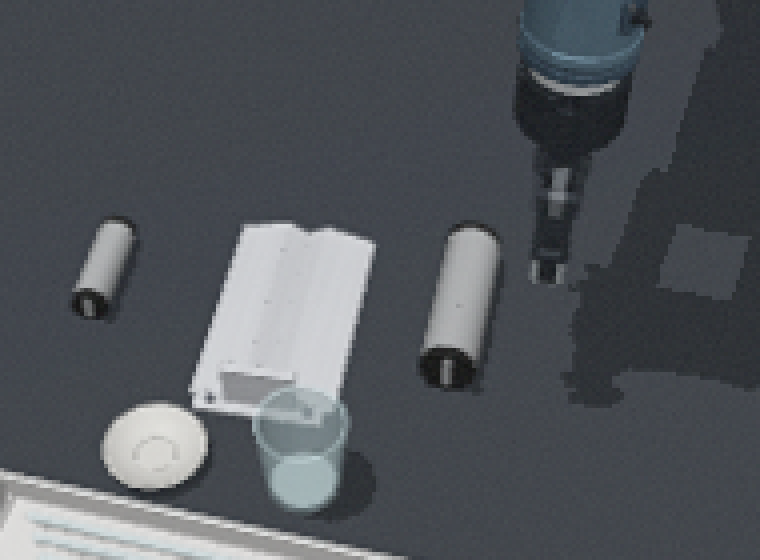

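The wrist view shows the tube (columns 240 to 402) centred between the open fingers. The scene view shows the fingers standing on its +y side. I'll lower now.

Emit:
send_rows([
  [[0.1,0,3,0.15,0,0],[0.1,0,5,0.15,0,0],[0.1,0,5.8,0.15,0,0],[0.1,0,5.8,0.15,0,0]],
])

```text
clock: 3.0
tool_pos: [605.0, 121.2, 3.3]
ee_rot: [3.141, 0.0, 1.628]
wrist_force: [0.2, -0.4, -0.6]
grip_width: 85.1
```

```bash
python3 -c "
from h import *
go(-18,173,3)
t=camera('wrist'); save(t,'wr2.png')
t=camera('scene'); save(t,'sc2.png',(230,130,420,270),4)"
```

```text
t 3.0 cradle tcp [-17.1 202.9   3.3] inc [-2.99 -0.08  0.03] [ 0.04  0.02 -0.08] F [ 0.2 -0.4 -0.6] w 85.1
```

View pics/wr2.png

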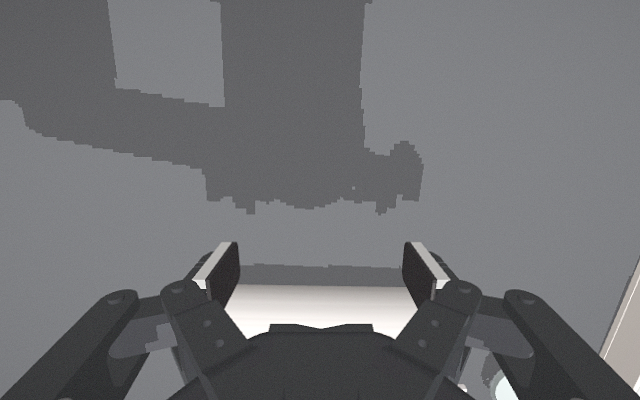

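View pics/sc2.png

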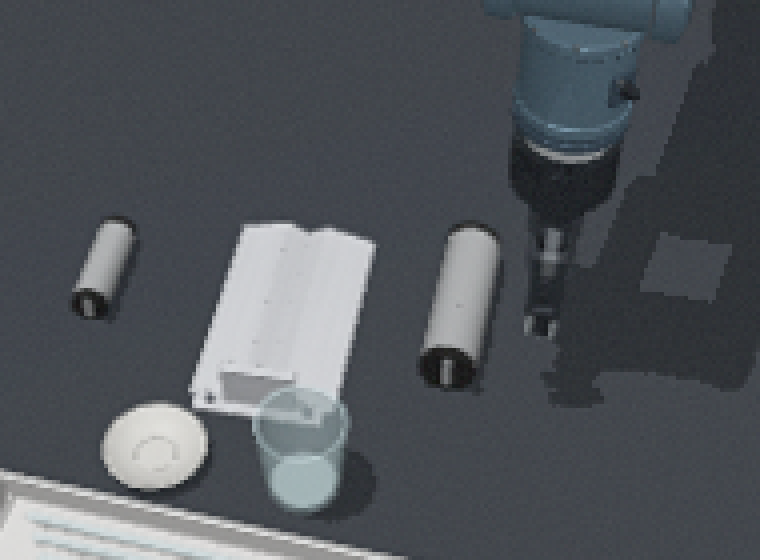

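Emit:
send_rows([
  [[-0.8,-0.1,0,0,0,0],[-1.6,-0.1,0,0,0,0],[-2.2,-0.1,0,0,0,0],[-2.6,-0.1,0,0,0,0],[-3.0,-0.1,0,0,0,0],[-3.4,-0.1,0,0,0,0],[-3.8,-0.1,0,0,0,0],[-4.3,-0.1,0,0,0,0],[-4.8,-0.1,0,0,0,0],[-5.3,-0.1,0,0,0,0]],
])

```text
clock: 4.35
tool_pos: [608.1, 68.0, 4.4]
ee_rot: [3.139, 0.001, 1.628]
wrist_force: [-0.1, -0.0, -0.0]
grip_width: 85.0
```

```bash
python3 -c "
from h import *
go(-18,49,3)
t=camera('top'); save(t,'top3.png',(240,130,420,260),4)
t=camera('scene'); save(t,'sc3.png',(230,130,420,270),4)"
```

```text
t 4.35 cradle tcp [-17.2 149.6   4.4] inc [-10.06  -0.07   0.15] [ 0.16  0.03 -0.07] F [-0.1 -0.  -0. ] w 85.0
```

View pics/sc3.png

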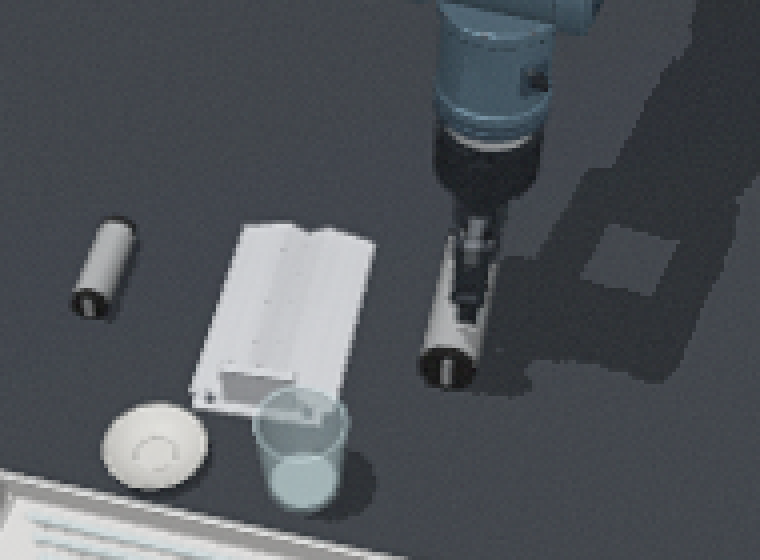

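View pics/top3.png

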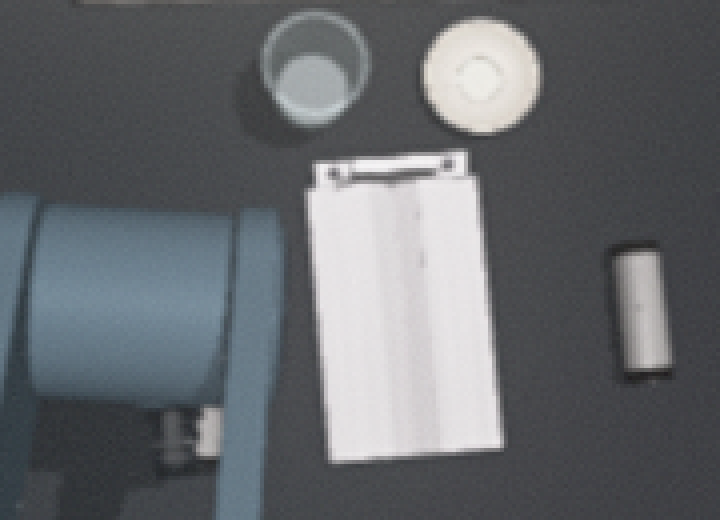

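```bash
python3 -c "
from h import *
t=camera('scene'); save(t,'sc3b.png',(310,160,370,240),7)
w=camera('wrist'); save(w,'wr3.png')
for z in (10,20,30,40,50): 
  print(z,(cr(onz(t,[[346.3,209.5]],z))).round(0))
  print(proj(t,RC.apply([[30,149,z]])+O).round(1))
  print('capc',(cr(onz(t,[[230+447/4,130+366/4]],z))).round(0))
"
```

```text
10 [[-12. 147.  10.]]
[[345.1 219.7]]
capc [[ 39. 140.  10.]]
20 [[ -3. 147.  20.]]
[[345.3 217.7]]
capc [[ 47. 140.  20.]]
30 [[  5. 148.  30.]]
[[345.5 215.6]]
capc [[ 55. 141.  30.]]
40 [[ 14. 149.  40.]]
[[345.7 213.5]]
capc [[ 63. 142.  40.]]
50 [[ 22. 149.  50.]]
[[345.8 211.4]]
capc [[ 70. 143.  50.]]
```

View pics/sc3b.png

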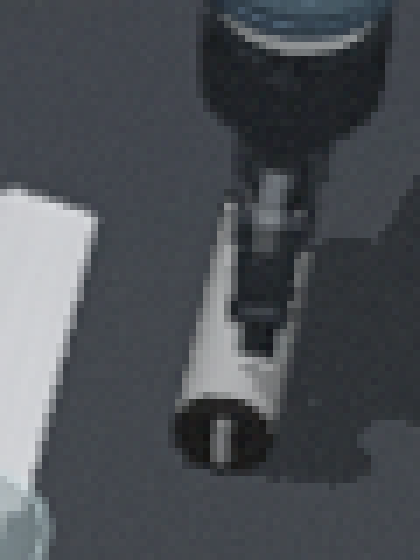

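View pics/wr3.png

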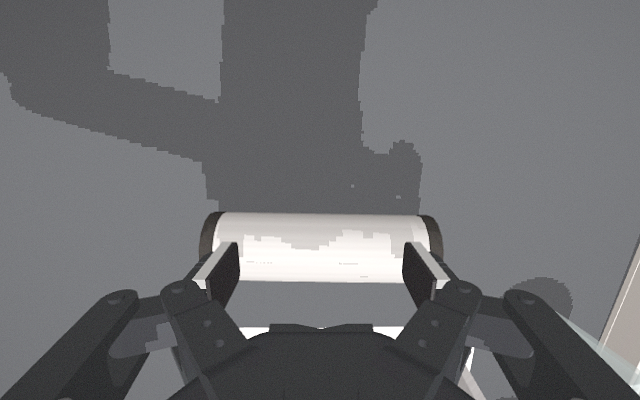

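```bash
python3 -c "
from h import *
w=camera('wrist');s=camera('scene')
o1,d1=ray(s,[346.9,210.7])
for p in ([410,243],[405,243],[437,290],[403,275]):
  o2,d2=ray(w,p)
  A=np.c_[d1[0],-d2[0]]; k=np.linalg.lstsq(A,o2-o1,rcond=None)[0]
  print(p,cr(o1+k[0]*d1[0]).round(1),cr(o2+k[1]*d2[0]).round(1))
  for z in (5,17,30,45):print(z,cr(onz(w,p,z)).round(1))
print(cr(w['origin']),observe()['tool_pos'])
"
```

```text
[410, 243] [ 27.9 151.8  51.5] [ 29.4 156.2  50. ]
5 [[ 45.4 134.8   5. ]]
17 [[ 41.1 140.5  17. ]]
30 [[ 36.5 146.7  30. ]]
45 [[ 31.1 153.8  45. ]]
[405, 243] [ 26.1 151.7  49.4] [ 27.3 155.3  48.1]
5 [[ 41.8 134.8   5. ]]
17 [[ 37.8 140.5  17. ]]
30 [[ 33.4 146.7  30. ]]
45 [[ 28.4 153.8  45. ]]
[437, 290] [ 41.4 152.8  67.5] [ 36.5 142.5  72.3]
5 [[69.3 96.   5. ]]
17 [[ 63.4 104.3  17. ]]
30 [[ 57.1 113.3  30. ]]
45 [[ 49.8 123.6  45. ]]
[403, 275] [ 29.4 151.9  53.3] [ 24.5 141.8  57.9]
5 [[ 42.5 109.1   5. ]]
17 [[ 38.4 116.5  17. ]]
30 [[ 34.  124.5  30. ]]
45 [[ 28.9 133.8  45. ]]
[-18.54768705 220.28086938 184.96964445] [608.04549891  68.43576621   4.43636802]
```

The pictures show the open fingertips about 48 mm above the bench, so they passed over the tube and it hasn't moved. In the scene view the tip is at (347,211), over the tube. I'll back off, shut the fingers and check where the tips really are.

Emit:
send_rows([
  [[1.5,0,0,0,0,0],[3.5,0,-1,0,0,0],[5.3,0,-3,0,0,0],[5.3,0,-3.6,0,0,0],[5.3,0,-3.6,0,0,0],[5.3,0,-3.6,0,0,0]],
], jaw=8.5)

```text
clock: 5.4
tool_pos: [604.7, 120.9, 40.2]
ee_rot: [3.139, 0.001, 1.628]
wrist_force: [-0.2, -0.0, 0.1]
grip_width: 85.1
```

Emit:
send_rows([
  [[0,0,0,0,0,0],[0,0,0,0,0,0],[0,0,0,0,0,0],[0,0,0,0,0,0],[0,0,0,0,0,0],[0,0,0,0,0,0]],
], jaw=0)

```text
clock: 6.15
tool_pos: [604.7, 120.9, 40.2]
ee_rot: [3.139, 0.001, 1.628]
wrist_force: [-1.3, 0.1, -0.1]
grip_width: 0.3
```

```bash
python3 -c "
from h import *
go(-18,203,20)
s=camera('scene'); save(s,'sc4.png',(310,140,390,240),6)
w=camera('wrist'); save(w,'wr4.png')
st=observe(); print(proj(s,st['tool_pos']),proj(w,st['tool_pos']))
"
```

```text
t 6.15 cradle tcp [-17.5 202.7  40.2] inc [ 0.03 -0.05  2.02] [ 0.13  0.03 -0.09] F [-1.3  0.1 -0.1] w 0.3
[[364.97701661 204.35728701]] [[321.98178307 223.16412838]]
```

View pics/sc4.png

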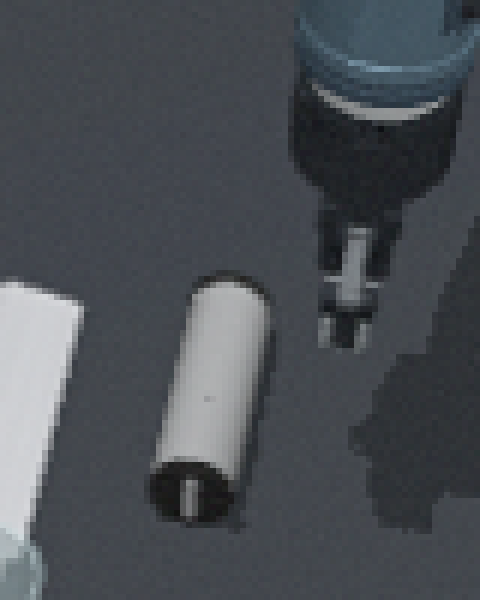

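View pics/wr4.png

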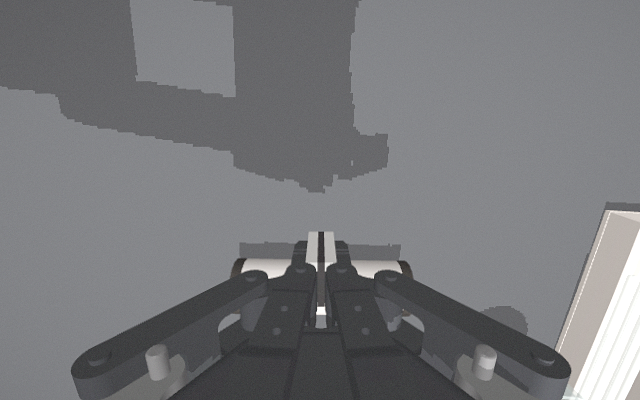

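```bash
python3 -c "
from h import *
w=camera('wrist');s=camera('scene')
save(w,'wr4z.png',(270,200,370,330),6)
for ps in ([367.5,198.3],[371,198],[364,197.5]):
  o1,d1=ray(s,ps)
  for p in ([320,232],[320,242]):
    o2,d2=ray(w,p)
    A=np.c_[d1[0],-d2[0]]; k=np.linalg.lstsq(A,o2-o1,rcond=None)[0]
    print(ps,p,cr(o1+k[0]*d1[0]).round(1),cr(o2+k[1]*d2[0]).round(1))
print(observe()['tool_pos'],cr(observe()['tool_pos']))
"
```

```text
[367.5, 198.3] [320, 232] [-18.9 207.6  67.7] [-18.9 207.8  67.6]
[367.5, 198.3] [320, 242] [-16.7 207.6  70.2] [-18.9 203.4  72.1]
[371, 198] [320, 232] [-15.9 217.8  74.5] [-18.9 211.8  77.1]
[371, 198] [320, 242] [-13.6 217.8  77. ] [-18.9 207.9  81.7]
[364, 197.5] [320, 232] [-22.7 196.8  65. ] [-18.9 205.1  61.4]
[364, 197.5] [320, 242] [-20.7 196.8  67.2] [-18.9 200.3  65.6]
[604.65181737 120.89957458  40.15680146] [-17.53504709 202.67056193  40.15680146]
```

View pics/wr4z.png

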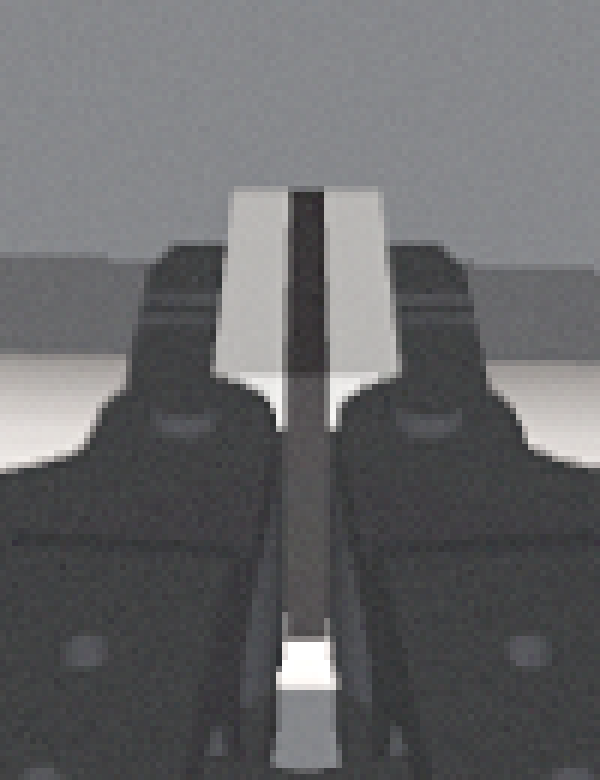

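Both views put the shut tips at z≈68 while the reported TCP is at 40, so the real tips sit about 28 mm shorter than stated. Open, they are about 44 mm above the reported TCP. I'll reopen and descend in stages, checking the images and the force.

Emit:
send_rows([
  [[0,0,1,0.1,0,0],[0,0,2,0.1,0,0],[0,0,3,0.1,0,0],[0,0,4,0.1,0,0],[0,0,4.6,0.1,0,0],[0,0,5.2,0.1,0,0],[0,0,5.2,0.1,0,0]],
], jaw=8.5)

```text
clock: 7.22
tool_pos: [604.4, 120.9, -12.3]
ee_rot: [-3.141, 0.001, 1.628]
wrist_force: [-0.5, 0.9, -0.7]
grip_width: 85.2
```

```bash
python3 -c "
from h import *
go(-18,203,-27)
s=camera('scene'); save(s,'sc5.png',(310,140,390,240),6)
w=camera('wrist'); save(w,'wr5.png')
"
```

```text
t 7.22 cradle tcp [-17.8 202.7 -12.3] inc [ 0.04 -0.02  1.47] [-0.02  0.03 -0.09] F [-0.5  0.9 -0.7] w 85.2
```

View pics/sc5.png

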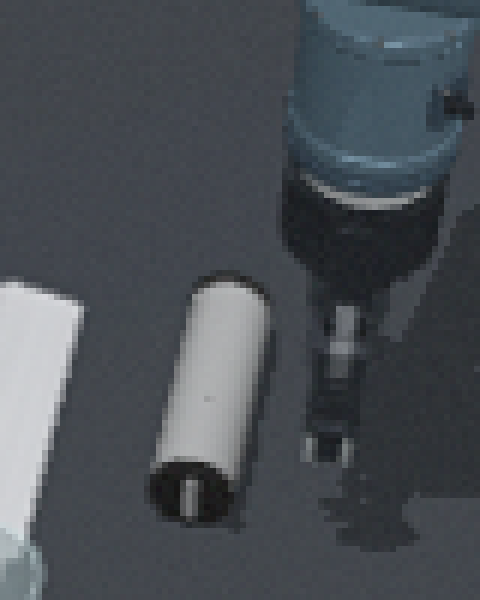

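View pics/wr5.png

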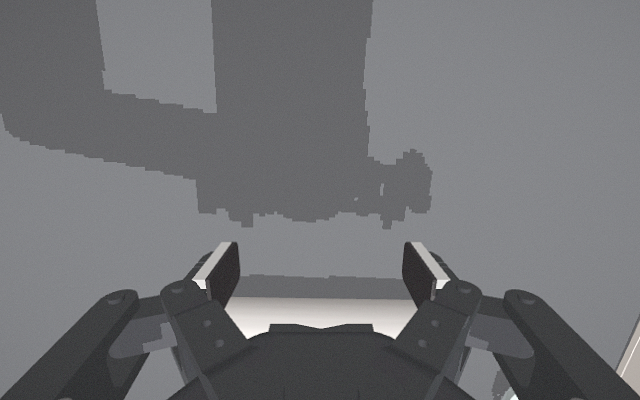

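Emit:
send_rows([
  [[0,0,0.5,0,0,0],[0,0,1,0,0,0],[0,0,1.4,0,0,0],[0,0,1.4,0,0,0]],
])

```text
clock: 7.82
tool_pos: [604.5, 120.8, -26.2]
ee_rot: [-3.142, 0.001, 1.628]
wrist_force: [0.6, -0.1, -0.7]
grip_width: 84.9
```

```bash
python3 -c "
from h import *
go(-18,140,-27)
s=camera('scene'); save(s,'sc6.png',(310,140,390,240),6)
st=observe()
for z in (10,15,20): print(proj(s,RC.apply([[-18+42,203,z],[-18+42,190,z],[-18+42,216,z]])+O)@np.eye(2)*6-np.array([310,140])*6)
"
```

```text
t 7.83 cradle tcp [-17.7 202.6 -26.2] inc [-6.26 -0.02  0.08] [-0.    0.03 -0.09] F [ 0.6 -0.1 -0.7] w 84.9
[[316.46155834 484.65325933]
 [291.30339784 480.9698024 ]
 [341.67904241 488.34397283]]
[[317.3456404  478.58414527]
 [292.10192815 474.89616935]
 [342.64906255 482.27952131]]
[[318.23537972 472.47400732]
 [292.90556039 468.78153994]
 [343.62529879 476.17402077]]
```

View pics/sc6.png

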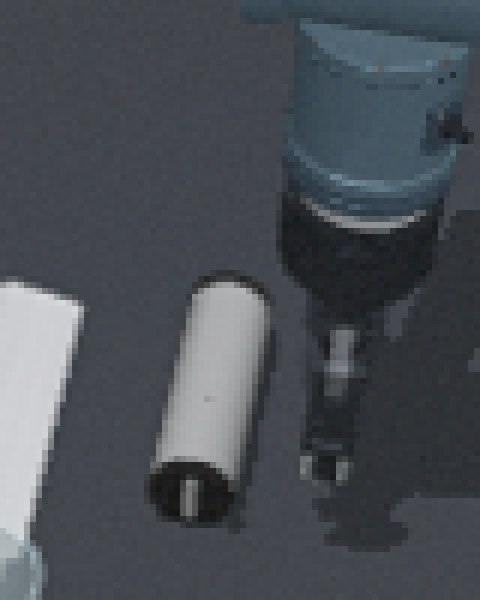

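The tip is now at about z 12–15 and still clear of the tube. I'll advance gently, raised 2 mm.

Emit:
send_rows([
  [[-0.8,0,-0.2,0,0,0],[-1.6,0,-0.2,0,0,0],[-2.2,0,-0.2,0,0,0],[-2.6,0,-0.2,0,0,0],[-3.0,0,-0.2,0,0,0],[-3.4,0,-0.2,0,0,0],[-3.8,0,-0.2,0,0,0],[-4.2,0,-0.2,0,0,0],[-4.6,0,-0.2,0,0,0],[-5.0,0,-0.2,0,0,0]],
])

```text
clock: 9.12
tool_pos: [607.6, 70.7, -23.9]
ee_rot: [3.141, 0.001, 1.628]
wrist_force: [0.2, 0.5, 1.1]
grip_width: 85.0
```

```bash
python3 -c "
from h import *
go(-18,49,-25)
t=camera('top'); save(t,'top7.png',(240,130,420,260),4)
s=camera('scene'); save(s,'sc7.png',(270,140,390,240),6)
"
```

```text
t 9.12 cradle tcp [-17.5 152.4 -23.9] inc [-10.34  -0.03   0.11] [ 0.02  0.03 -0.09] F [0.2 0.5 1.1] w 85.0
```

View pics/sc7.png

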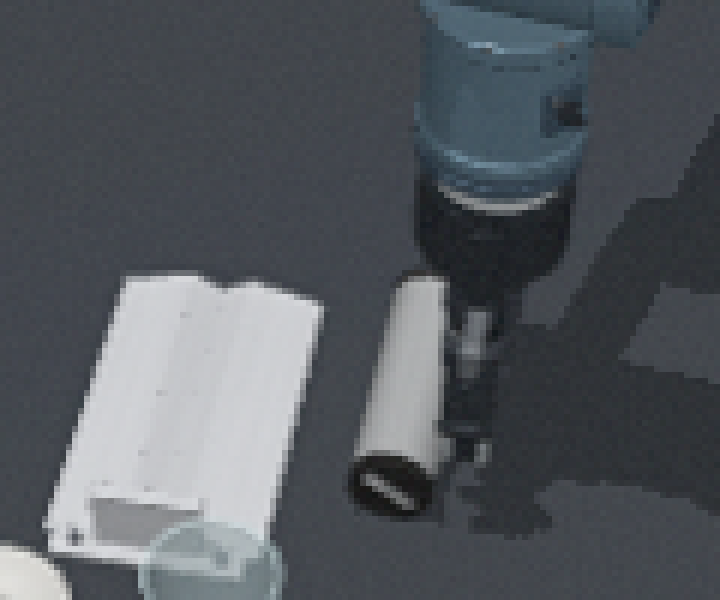

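The cap mark at (388,490) has turned about 60°, so the tube is rolling squarely. I'll carry on.

Emit:
send_rows([
  [[-0.4,0,0.1,0,0,0],[-0.8,0,0.1,0,0,0],[-1.2,0,0.1,0,0,0],[-1.6,0,0.1,0,0,0],[-2.0,0,0.1,0,0,0],[-2.4,0,0.1,0,0,0],[-2.8,0,0.1,0,0,0],[-3.2,0,0.1,0,0,0],[-3.6,0,0.1,0,0,0],[-4.0,0,0.1,0,0,0]],
])

```text
clock: 10.48
tool_pos: [609.9, 30.2, -24.9]
ee_rot: [3.141, 0.001, 1.627]
wrist_force: [0.4, 0.7, 1.2]
grip_width: 85.1
```

```bash
python3 -c "
from h import *
go(-18,49,-23)
t=camera('top'); save(t,'top8.png',(240,130,420,260),4)
s=camera('scene'); save(s,'sc8.png',(270,140,390,240),6)
"
```

```text
t 10.47 cradle tcp [-17.6 111.9 -24.9] inc [-6.29 -0.03 -0.18] [ 0.02  0.04 -0.12] F [0.4 0.7 1.2] w 85.1
```

View pics/sc8.png

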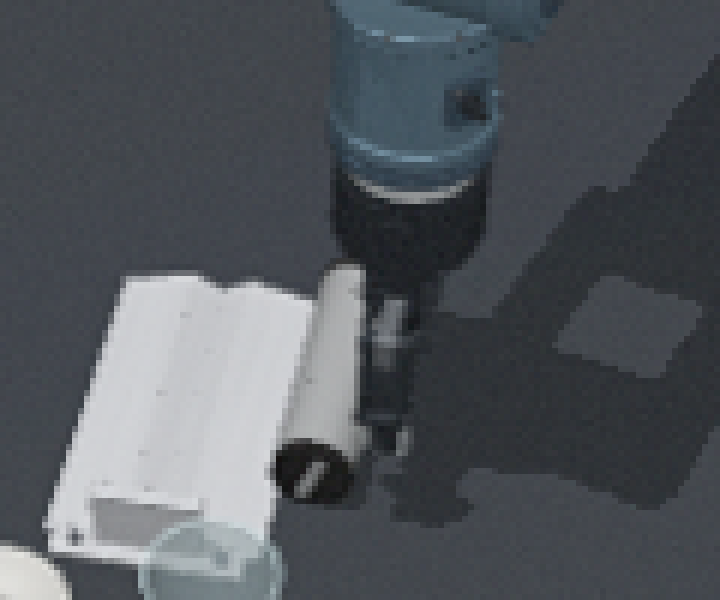

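Emit:
send_rows([
  [[-0.4,0,-0.1,0,0,0],[-0.8,0,-0.2,0,0,0],[-1.2,0,-0.3,0,0,0],[-1.7,0,-0.4,0,0,0],[-2.2,0,-0.5,0,0,0],[-2.7,0,-0.5,0,0,0],[-3.2,0,-0.6,0,0,0],[-3.7,0,-0.6,0,0,0],[-4.2,0,-0.6,0,0,0],[-4.7,0,-0.6,0,0,0]],
])

```text
clock: 11.82
tool_pos: [615.9, -12.3, -13.6]
ee_rot: [3.135, -0.005, 1.627]
wrist_force: [-4.7, 25.3, 37.2]
grip_width: 85.2
```

```bash
python3 -c "
from h import *
go(-18,44,-19)
t=camera('top'); save(t,'top9.png',(240,130,420,260),4)
s=camera('scene'); save(s,'sc9.png',(270,140,390,240),6)
"
```

```text
t 11.82 cradle tcp [-14.1  69.1 -13.6] inc [-2.51 -0.39  0.53] [ 0.38 -0.28 -0.14] F [-4.7 25.3 37.2] w 85.2
```

View pics/sc9.png

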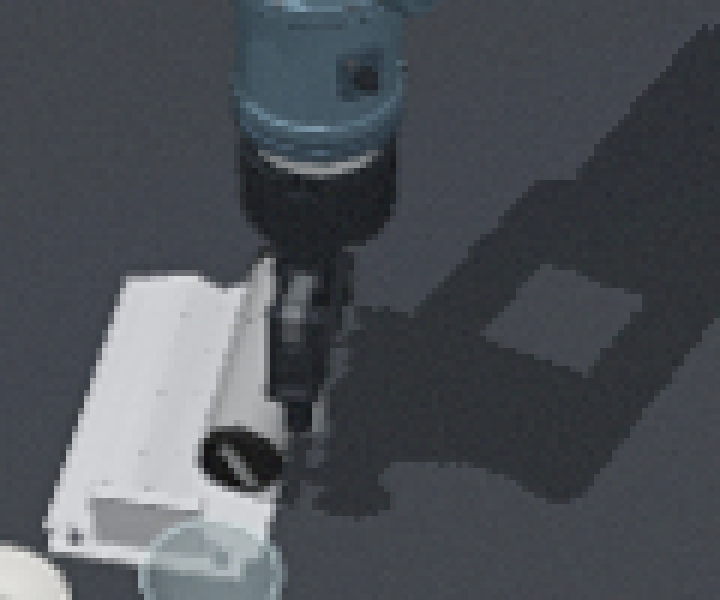

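Force has risen to 25 N horizontal and 37 N up. With the lift, the tips are riding up the tube's upper side. I'll back off, lower and push again. First, where is the tube?

```bash
python3 -c "
from h import *
s=camera('scene')
for z in (22,26,30): print(cr(onz(s,[[270+241/6,140+459/6]],z)).round(1))
w=camera('wrist'); save(w,'wr9.png')
"
```

```text
[[47.1 42.5 22. ]]
[[50.3 43.2 26. ]]
[[53.4 43.9 30. ]]
```

View pics/wr9.png

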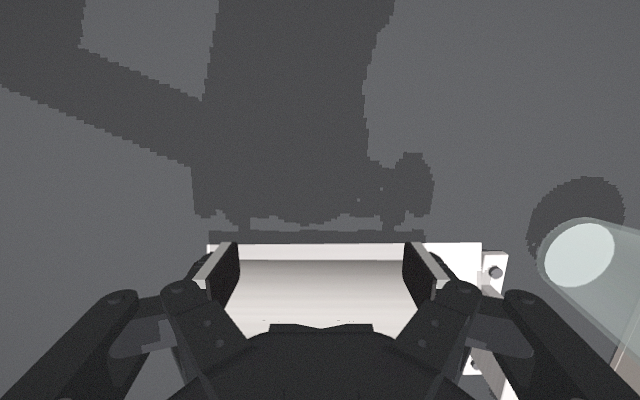

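Emit:
send_rows([
  [[0.5,0,0,0,0,0],[1.0,0,0,0,0,0],[1.8,0,0,0,0,0],[2.2,0,0,0,0,0]],
])

```text
clock: 12.52
tool_pos: [613.4, 7.2, -16.5]
ee_rot: [3.137, -0.0, 1.628]
wrist_force: [-0.3, -0.3, 1.1]
grip_width: 84.9
```

```bash
python3 -c "
from h import *
go(-18,95,-26)
s=camera('scene'); save(s,'sc10.png',(270,140,390,240),6)
"
```

```text
t 12.53 cradle tcp [-15.4  88.7 -16.5] inc [ 0.63 -0.26  0.95] [ 0.27 -0.02 -0.08] F [-0.3 -0.3  1.1] w 84.9
```

View pics/sc10.png

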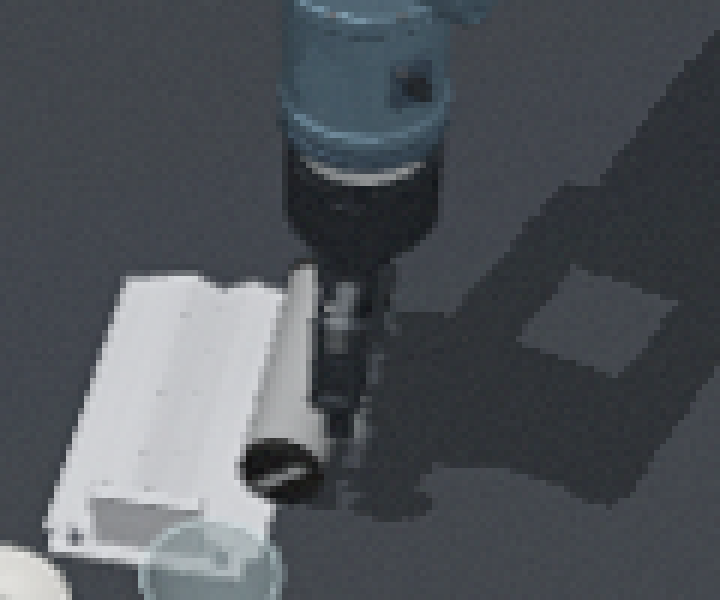

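The tube followed the fingers back, lying at cap centre (283,472). Now I'll back off, lower to the earlier working height and realign.

Emit:
send_rows([
  [[0.8,-0.2,0,0.3,0,0],[1.6,-0.3,0.3,0.3,0,0],[2.0,-0.3,0.8,0.3,0,0],[2.0,-0.3,1.1,0.3,0,0],[2.0,-0.3,1.1,0.3,0,0]],
])

```text
clock: 13.2
tool_pos: [609.0, 27.3, -27.9]
ee_rot: [-3.14, -0.0, 1.628]
wrist_force: [-0.2, 0.0, 0.1]
grip_width: 84.7
```

```bash
python3 -c "
from h import *
go(-18,44,-27)
s=camera('scene'); save(s,'sc11.png',(270,140,390,240),6)
"
```

```text
t 13.2 cradle tcp [-18.6 108.9 -27.9] inc [-6.49  0.07 -0.09] [-0.07 -0.03 -0.06] F [-0.2  0.   0.1] w 84.7
```

View pics/sc11.png

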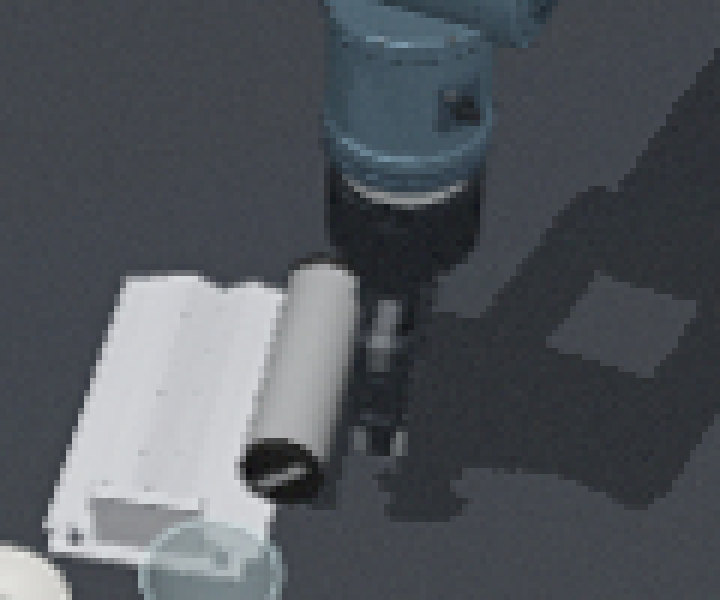

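```bash
python3 -c "
from h import *
s=camera('scene')
print(cr(onz(s,[[270+282/6,140+471/6],[270+327/6,140+270/6]],24)).round(1))
"
```

```text
[[ 52.5  64.9  24. ]
 [-91.4  62.3  24. ]]
```

Emit:
send_rows([
  [[-0.6,0.1,-0.1,0,0,0],[-1.1,0.1,-0.1,0,0,0],[-1.5,0.1,-0.1,0,0,0],[-1.9,0.1,-0.1,0,0,0],[-2.3,0.1,-0.1,0,0,0],[-2.7,0.1,-0.1,0,0,0],[-3.1,0.1,-0.1,0,0,0],[-3.5,0.1,-0.1,0,0,0]],
])

```text
clock: 14.3
tool_pos: [612.9, -6.7, -25.8]
ee_rot: [3.141, -0.002, 1.628]
wrist_force: [0.2, 5.5, 3.3]
grip_width: 85.2
```

```bash
python3 -c "
from h import *
go(-18,44,-27)
s=camera('scene'); save(s,'sc12.png',(270,140,390,240),6)
"
```

```text
t 14.3 cradle tcp [-16.7  74.8 -25.8] inc [-3.08 -0.12  0.12] [ 0.04 -0.1  -0.07] F [0.2 5.5 3.3] w 85.2
```

View pics/sc12.png

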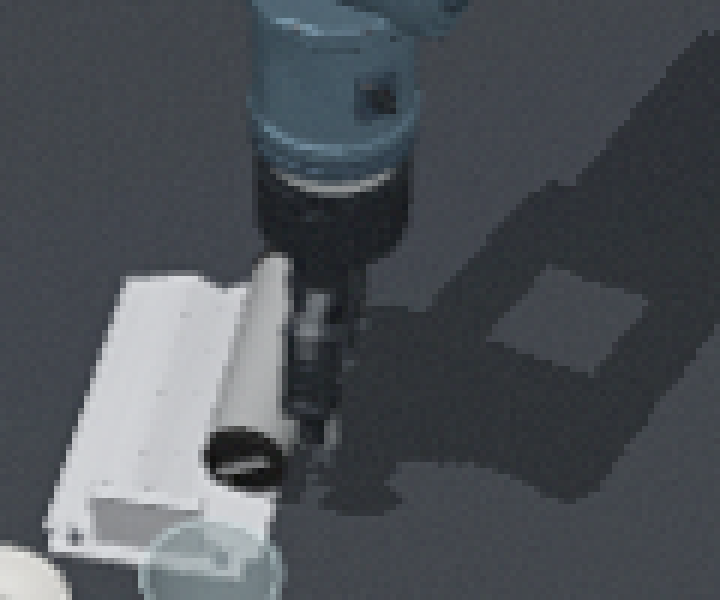

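Contact is steady at 5.5 N. The tube is on the ramp at cap centre (245,458). I'll push on, rising along with the ramp.

Emit:
send_rows([
  [[-0.4,0,0.0,0,0,0],[-0.8,0,-0.1,0,0,0],[-1.2,0,-0.2,0,0,0],[-1.6,0,-0.3,0,0,0],[-2.0,0,-0.4,0,0,0]],
])

```text
clock: 14.98
tool_pos: [614.2, -26.7, -21.6]
ee_rot: [3.141, -0.002, 1.628]
wrist_force: [-0.0, 4.1, 3.9]
grip_width: 85.0
```

```bash
python3 -c "
from h import *
go(-18,44,-23)
s=camera('scene'); save(s,'sc13.png',(270,140,390,240),6)
"
```

```text
t 14.97 cradle tcp [-16.7  54.8 -21.6] inc [-1.08 -0.13  0.14] [ 0.05 -0.13 -0.08] F [-0.   4.1  3.9] w 85.0
```

View pics/sc13.png

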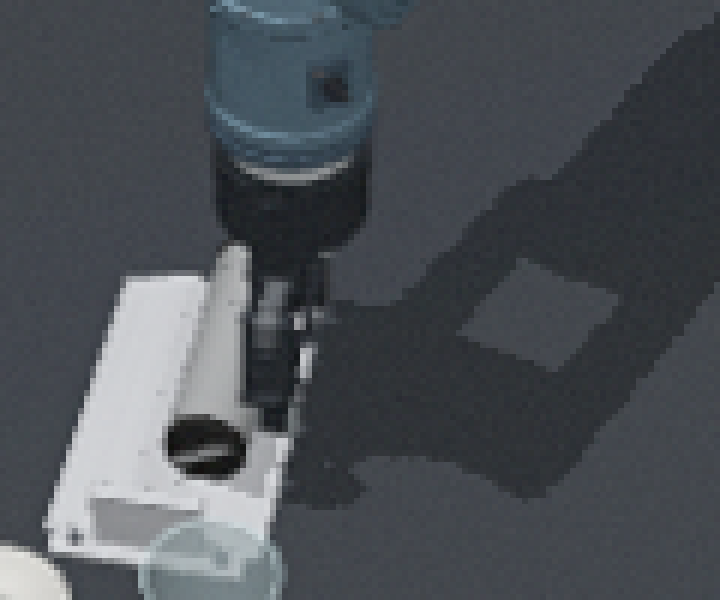

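Emit:
send_rows([
  [[-0.3,0,-0.1,0,0,0],[-0.6,0,-0.2,0,0,0],[-0.9,0,-0.2,0,0,0],[-1.1,0,-0.2,0,0,0],[-1.1,0,-0.2,0,0,0]],
])

```text
clock: 15.65
tool_pos: [614.9, -38.9, -19.6]
ee_rot: [3.141, -0.001, 1.628]
wrist_force: [-0.5, 0.3, 1.0]
grip_width: 84.5
```

```bash
python3 -c "
from h import *
go(-18,44,-23)
s=camera('scene'); save(s,'sc14.png',(270,140,390,240),6)
"
```

```text
t 15.65 cradle tcp [-16.7  42.5 -19.6] inc [ 0.15 -0.13  0.34] [ 0.05 -0.07 -0.1 ] F [-0.5  0.3  1. ] w 84.5
```

View pics/sc14.png

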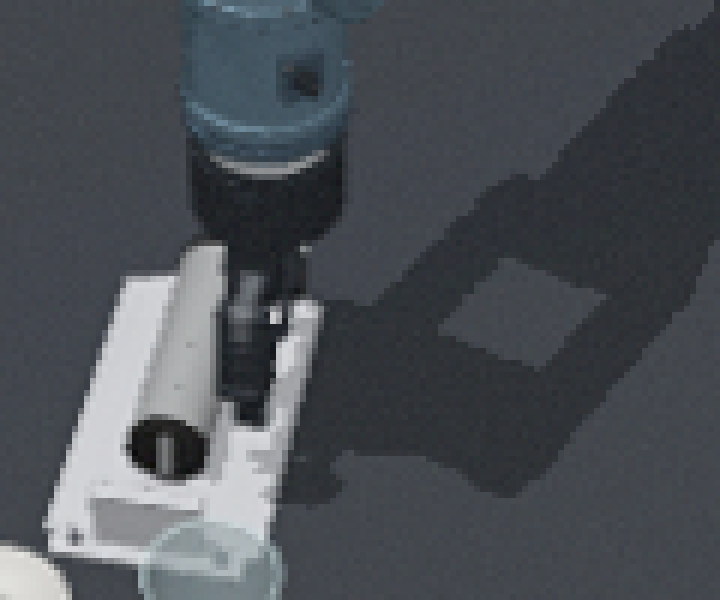

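The tube has dropped in, with its cap at (168,446). I'll retreat and lift, then check the seating.

Emit:
send_rows([
  [[1.5,0,0,0,0,0],[3,0,0,0,0,0],[3,0,-4,0,0,0],[3,-3,-10,0,0,0],[3,-8,-10,0,0,0],[3,-14,-10,0,0,0],[3,-16,-10,0,0,0],[3,-16,-10,0,0,0]],
], jaw=8.5)

```text
clock: 16.7
tool_pos: [452.3, -17.0, 80.4]
ee_rot: [3.14, -0.001, 1.628]
wrist_force: [0.3, -0.1, 0.7]
grip_width: 85.1
```

```bash
python3 -c "
from h import *
import h
go(-150,0,60,h.YAW)
s=camera('scene'); save(s,'sc15.png',(270,140,390,240),6)
t=camera('top'); save(t,'top15.png',(280,130,400,260),5)
"
```

```text
t 16.7 cradle tcp [-177.7   73.9   80.4] inc [-7.39  2.77  2.03] [-1.000e-02 -1.100e-01  8.994e+01] F [ 0.3 -0.1  0.7] w 85.1
```

View pics/sc15.png

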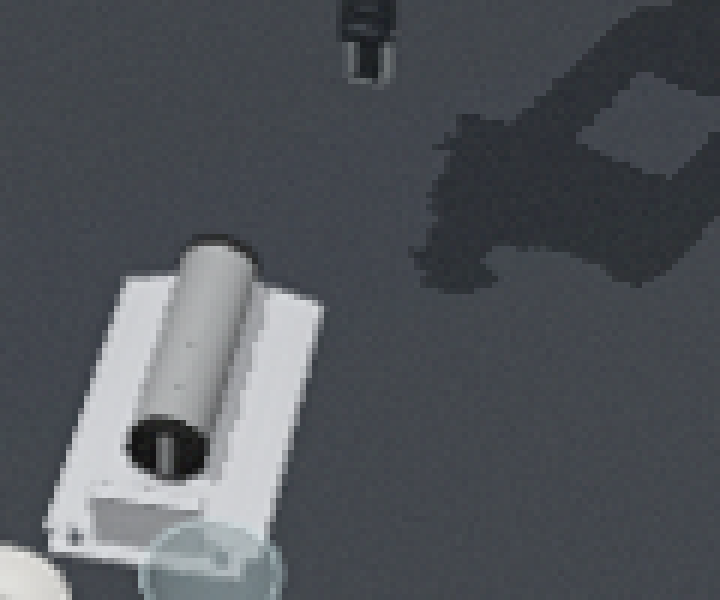

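View pics/top15.png

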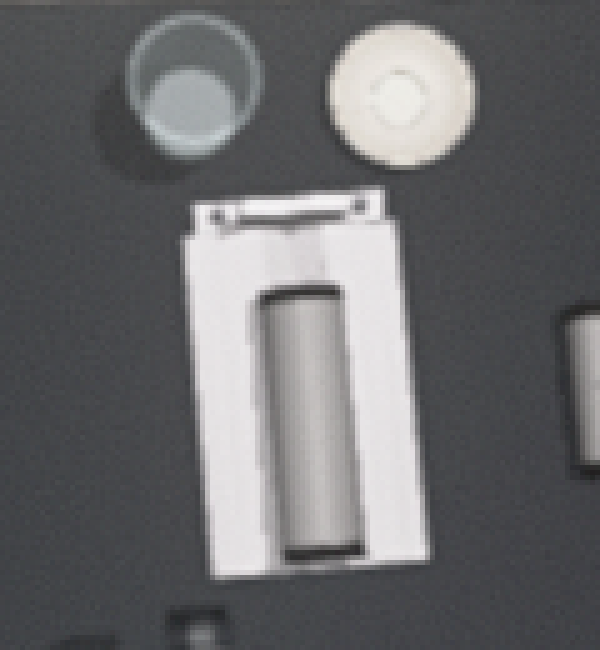

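```bash
python3 -c "
from h import *
t=camera('top');s=camera('scene')
f=lambda p:np.array(p)/5+[280,130]-0.4
print(cr(onz(t,f([[300,288],[325,559]]),30)).round(1), cr(onz(t,f([[240,222],[340,216]]),45)).round(1))
print(cr(onz(s,np.array([[168,446],[218,250]])/6+[270,140],26.9)).round(1))
"
```

```text
[[ 54.    1.2  30. ]
 [-85.5   0.8  30. ]] [[ 87.9  30.1  45. ]
 [ 87.1 -21.   45. ]]
[[ 49.6   4.9  26.9]
 [-92.6   0.7  26.9]]
```

Emit:
send_rows([
  [[-1,0.3,0,0,0,10],[-2,0.6,0,0,0,20],[-3,0.9,0,0,0,30],[-4,1.2,0,0,0,40],[-5,1.6,0.5,0,0,50],[-6,2,1,0,0,60],[-7,2.4,1.5,0,0,70],[-7.35,2.8,2,0,0,80],[-7.35,2.8,2,0,0,90],[-7.35,2.8,2,0,0,90]],
], jaw=0)

```text
clock: 18.15
tool_pos: [487.5, -89.7, 60.3]
ee_rot: [-3.14, -0.002, 0.059]
wrist_force: [0.6, 0.5, 0.3]
grip_width: 0.3
```

```bash
python3 -c "
from h import *
import h
go(-140,0.5,-10,h.YAW)
w=camera('wrist'); save(w,'wr16.png')
"
```

```text
t 18.15 cradle tcp [-146.8   -0.7   60.3] inc [ 0.67 -0.12  7.03] [-0.07 -0.1   0.04] F [0.6 0.5 0.3] w 0.3
```

View pics/wr16.png

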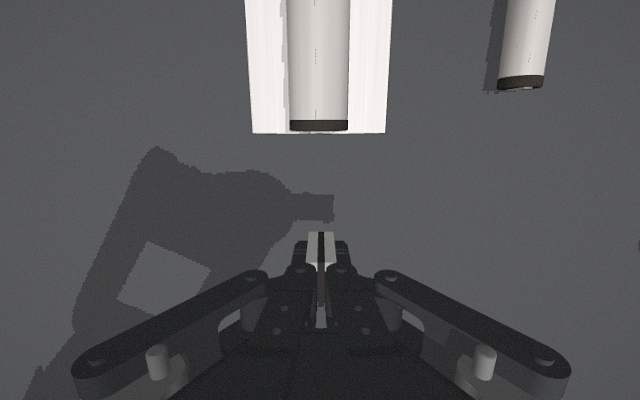

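Emit:
send_rows([
  [[0.3,-0.1,3,0,0,0],[0.6,-0.1,5.5,0,0,0],[0.6,-0.1,7,0,0,0],[0.6,-0.1,7,0,0,0]],
])

```text
clock: 18.7
tool_pos: [492.6, -87.8, -10.6]
ee_rot: [-3.139, 0.0, 0.063]
wrist_force: [0.2, 1.0, -0.7]
grip_width: 0.1
```

```bash
python3 -c "
from h import *
import h
go(-110,0.5,-10,h.YAW)
w=camera('wrist'); save(w,'wr17.png')
s=camera('scene'); save(s,'sc17.png',(270,110,390,240),5)
"
```

```text
t 18.7 cradle tcp [-141.6    0.9  -10.6] inc [ 3.16  0.05 -0.06] [-0.13  0.02  0.25] F [ 0.2  1.  -0.7] w 0.1
```

View pics/wr17.png

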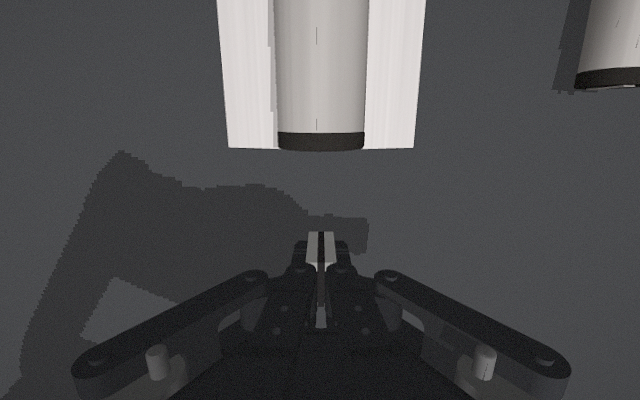

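View pics/sc17.png

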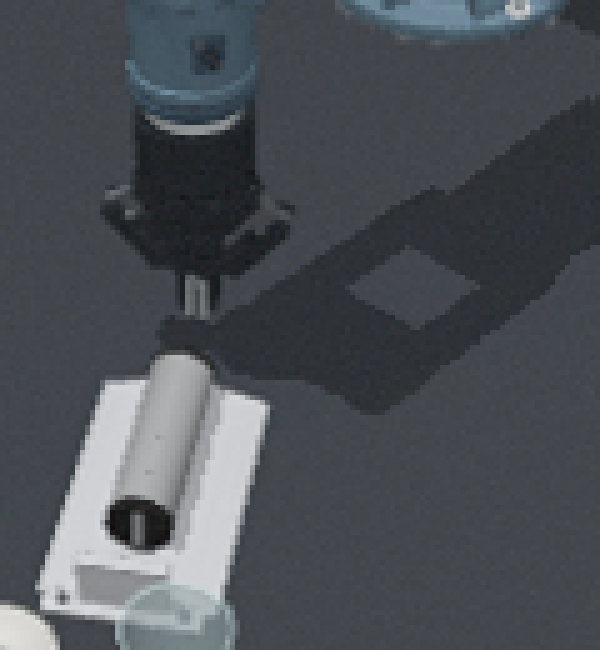

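Emit:
send_rows([
  [[0.8,0,0,0,0,0],[1.6,0,0,0,0,0],[2.4,0,0,0,0,0],[3.0,0,0,0,0,0],[3.5,0,0,0,0,0],[4.0,0,0,0,0,0],[4.4,0,0,0,0,0],[4.8,0,0,0,0,0],[5.2,0,0,0,0,0],[5.6,0,0,0,0,0]],
])

```text
clock: 20.05
tool_pos: [549.8, -84.8, -9.1]
ee_rot: [-3.141, -0.002, 0.062]
wrist_force: [-1.4, -0.3, -0.7]
grip_width: -0.0
```

```bash
python3 -c "
from h import *
import h
go(-62,0.5,-10,h.YAW)
w=camera('wrist'); save(w,'wr18.png')
s=camera('scene'); save(s,'sc18.png',(270,110,390,240),5)
"
```

```text
t 20.05 cradle tcp [-84.3   0.5  -9.1] inc [2.23 0.01 0.09] [-0.06 -0.11  0.21] F [-1.4 -0.3 -0.7] w -0.0
```

View pics/wr18.png

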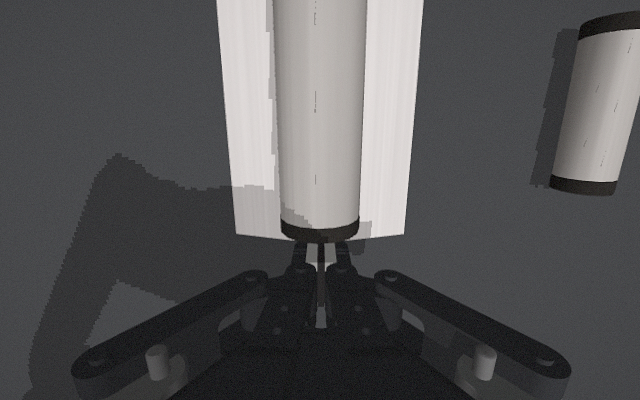

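View pics/sc18.png

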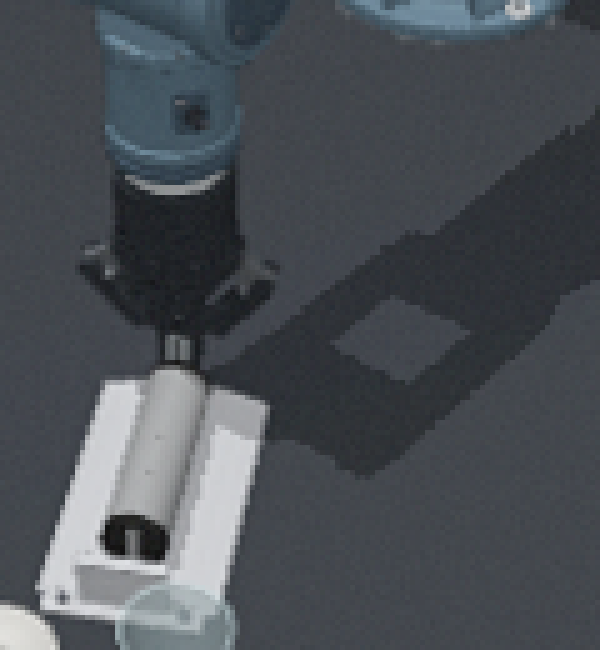

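The tube is sliding, with its near cap against the fingers at (320,240). I'll continue slowly towards the stop.

Emit:
send_rows([
  [[0.3,0,0.1,0,0,0],[0.6,0,0.1,0,0,0],[0.9,0,0.1,0,0,0],[1.2,0,0.1,0,0,0],[1.5,0,0.1,0,0,0],[1.7,0,0.1,0,0,0]],
])

```text
clock: 20.9
tool_pos: [567.6, -83.8, -9.9]
ee_rot: [-3.141, -0.003, 0.062]
wrist_force: [-1.7, -0.9, -0.5]
grip_width: -0.2
```

```bash
python3 -c "
from h import *
import h
go(-62,0.5,-10,h.YAW)
s=camera('scene'); save(s,'sc19.png',(280,190,340,250),10)
"
```

```text
t 20.9 cradle tcp [-66.5   0.5  -9.9] inc [ 0.45 -0.    0.01] [-0.04 -0.18  0.22] F [-1.7 -0.9 -0.5] w -0.2
```

View pics/sc19.png

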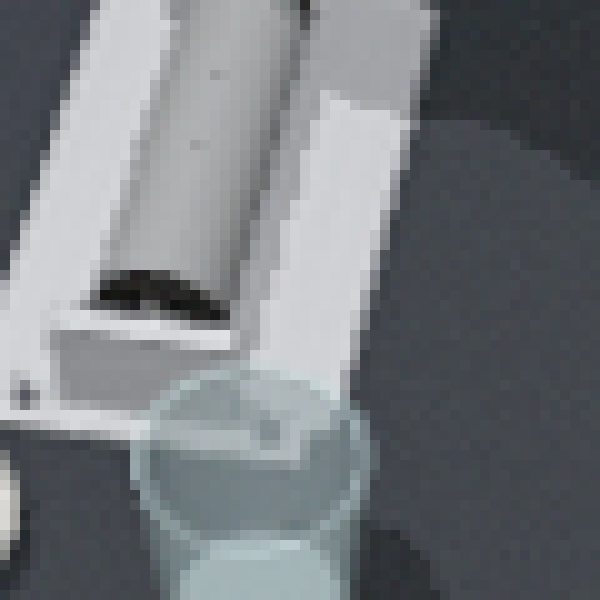

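Emit:
send_rows([
  [[0.15,0,0,0,0,0],[0.3,0,0,0,0,0],[0.45,0,0,0,0,0],[0.5,0,0,0,0,0]],
])

```text
clock: 21.45
tool_pos: [572.9, -83.5, -9.8]
ee_rot: [-3.141, -0.004, 0.062]
wrist_force: [-1.0, 0.2, -0.1]
grip_width: -0.1
```

Emit:
send_rows([
  [[0.15,0,0,0,0,0],[0.3,0,0,0,0,0],[0.4,0,0,0,0,0]],
])

```text
clock: 21.82
tool_pos: [574.3, -83.3, -10.2]
ee_rot: [-3.14, 0.002, 0.063]
wrist_force: [-13.0, -1.9, 6.7]
grip_width: 0.0
```

The force has jumped to 13 N and the tool stalled, so the tube is against the stop. I'll back off and look.

Emit:
send_rows([
  [[-0.3,0,0,0,0,0],[-1.5,0,0,0,0,0],[-4,0,0,0,0,0],[-7,0,0,0,0,0],[-9,0,-4,0,0,0],[-10,0,-9,0,0,0],[-10,0,-9,0,0,0]],
])

```text
clock: 22.7
tool_pos: [477.3, -91.1, 84.2]
ee_rot: [3.139, -0.006, 0.062]
wrist_force: [0.5, -0.1, 0.6]
grip_width: -0.2
```

```bash
python3 -c "
from h import *
print(observe()['clock'],observe()['wrist_force'])
s=camera('scene'); save(s,'sc20.png',(230,150,350,250),6)
t=camera('top'); save(t,'top20.png',(280,130,430,260),5)
w=camera('wrist'); save(w,'wr20.png')
"
```

```text
22.7 [ 0.48381927 -0.09001587  0.60732976]
```

View pics/sc20.png

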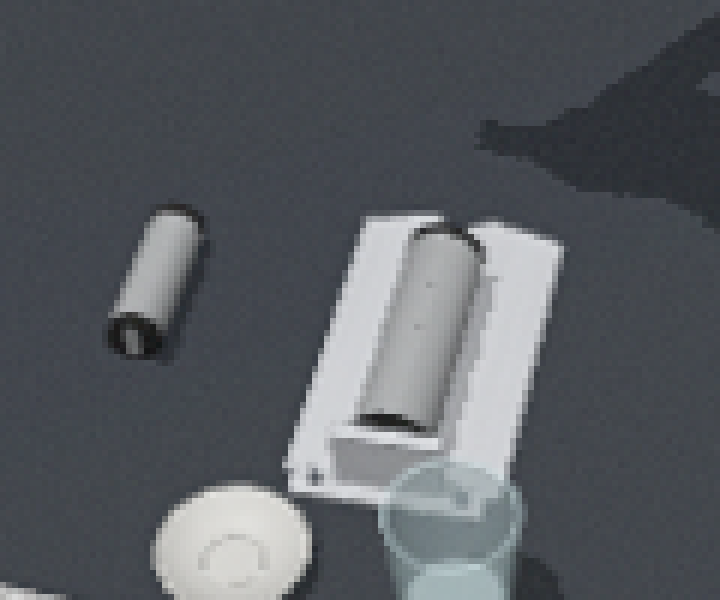

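View pics/top20.png

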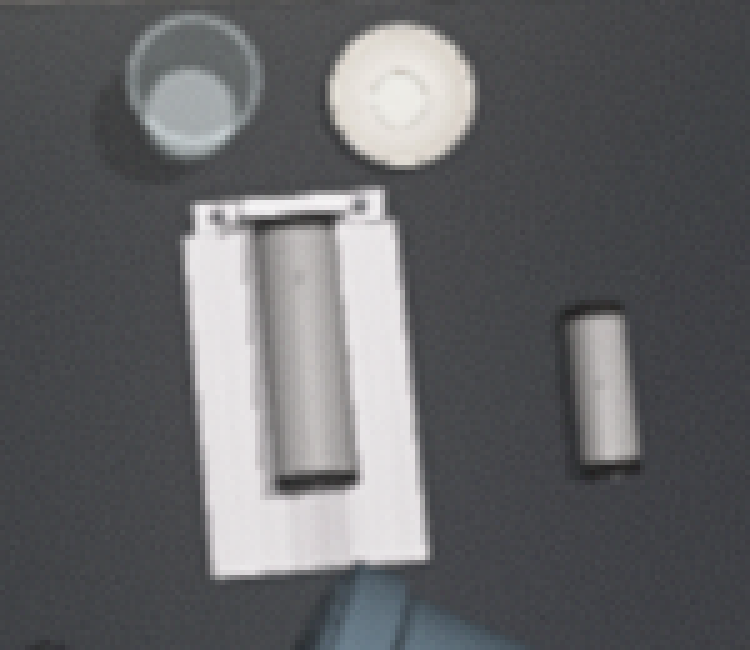

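View pics/sc21.png

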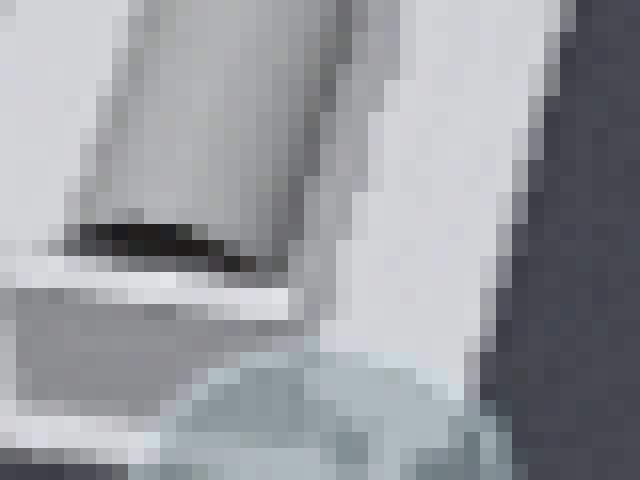

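The near end measures x = -49.5 mm, against -50 when home, and the cap is up against the plate. I'll hand in.

```bash
python3 -c "
from cell import *
print(hand_in())"
```

```text
the job is handed in; nothing more can be done
None
```

I rolled the larger tube along the bench with the open fingers, pushed it up the ramp and let it drop into the groove. I then slid it along with the shut fingertips until it met the stop plate, backed the arm clear and handed the job in at about 23 s. No verdict was reported.

**Last checks**
- **Against the stop:** the force rose to 13 N and the tool stalled, and the last pictures show the end cap at the plate. The tube's near end measured 49.5 mm behind the cradle's middle, where 50 mm is home.
- **Seated:** the tube looks seated and parallel to the groove. Its measured offset from the groove's middle line was 2–3 mm, about the calibration error.
- **Other things:** the smaller tube, beaker and dish look unmoved in the last pictures. I did not check the jar, vial or brush, which were outside those crops, but the arm never worked near them.
- **Robot:** it was clear of everything, with a wrist force of about 0.

**What went wrong or disagreed**
- **Fingertip position:** the cameras show the fingertips about 28 mm shorter than the stated TCP when shut, and about 44 mm shorter when open. My first pass went over the tube without touching it, so I corrected the height.
- **Ramp:** on the first push up the ramp the tips rode up on the tube, with about 45 N in total at the wrist. That is over the 40 N limit set for the arm or gripper body. The fingertips seemed to be what was pressing, so I don't think it counts, but I can't confirm that. I backed off, lowered the fingers and pushed again with about 5 N.
- **Rolling:** the tube turned about 160° on the flat, but slid rather than rolled on the ramp.

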